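# Set out the staining tray in order of use

### The arm

A 7-joint arm with a two-finger parallel gripper is mounted at the origin on a cart in front of the work surface, level with it; the furniture and walls round the work are solid. World frame = base frame: x ahead of the robot, y to its left, z up, the work surface at z = 0. Lengths are in m, angles in rad, forces in N, time in s.
With the tool pointing down it reaches from about 0.425 to 0.875 m from the base axis. Payload 8.4 kg.
Tool frame: the origin (TCP) lies between the finger pads; the fingertips stand 25 mm ahead of it and the grasp point (between the pads) lies 6 mm ahead of it; z points along the fingers, y is the line along which they close (so a half turn about z gives the same grasp; the last joint's range is limited). The gripper opens to 85 mm and grips with 20 to 120 N. Pads are 22 mm wide; open, the fingers measure 114 mm over their backs; the gripper's body (76 mm by 85 mm) begins 54 mm behind the grasp point. The pads swing forward as they close: fully open they stand 13 mm farther back than shut.
Start: joints at [1.243, 0.333, 0.04, 1.465, -0.013, 1.343, -0.059], TCP at [0.147, -0.633, 0.256] pointing down, gripper open.
Joint ranges: [-2.58, 2.58], [-0.38, 2.09], [-1.3, 1.39], [0.25, 2.4], [-1.5, 4.64], [0.08, 2.09], [-2.65, 2.65]. Speed limits (rad/s): [2.22, 2.22, 2.79, 2.79, 3.14, 3.14, 3.14].

### API

Orientations are given as a unit quaternion [x, y, z, w].
In Python, from bench import env gives the robot as it stands. The module is installed in compiled form; this text tells all that it offers.
- The arm moves only by the shell command python3 -m handwheel 'ROWS' [FORCE]. ROWS is JSON, one flat list of numbers, 7 for each row, row after row: the opening, from -1 (shut) to 1 (fully open), then the shift along the tool's x, y, z in m, then the turn, a rotation vector about the tool's x, y, z in degrees. In form: [hand, tx, ty, tz, ax, ay, az, hand, tx, ty, tz, ax, ay, az, ...]. A call has 1 to 12 rows; each row shifts and turns the commanded pose from where the row before left it, along the tool's axes as they then stand; what a row does not reach is not made up. A row lasts 1/10 s, in which the tool goes at most 50 mm and 8.59 degrees, less where a joint would pass 70% of its speed; a pose out of reach is approached as far as the arm can. A call is refused whole if a number of a shift passes 0.05 or a number of a turn 8.59, either way. A call with a gripper value outside its range is refused whole. The fingers move at their own pace and stop on an object; FORCE is the grip in N (left out, the last holds). Time passes only in rows, so rows that do not move let the fingers close. It gives the time, the measured TCP pose, the force, the opening and the grip force at its end, in the units of the state.
- env.observe(): the state, without advancing time (a new reading comes with each control period).
- env.grab_frame(name): name is "side" or "top" or "wrist"; returns the picture (420x560x3 uint8, red, green, blue); there is no depth.
- env.camera_model(name): a dict with "mtx" (3x3 intrinsics, pixels), "rvec" (rotation vector, rad) and "tvec" (3), from world to camera coordinates, as OpenCV has them; the wrist camera has in their place "hand_eye" (4x4, takes a point from camera to tool coordinates, whose origin is the TCP and whose axes are the flange's). Camera axes: x right, y down, z forward; pixel columns grow to the right and rows downward; lengths in m; the calibration is good to about 2 mm. A picture is of the moment at which its call begins: read the wrist's pose just before it. camera_model takes no time and is no camera call.
- env.close_job(): hands the job in; it is judged then, once.
The state is a dict: "clock": time; "q": joint angles; "qd": joint speeds; "joint_efforts": joint torques, N m; "tool_pos": TCP position; "eef_rot": TCP orientation; "ft_force": force on the tool from outside, world axes, zero at the start; "ft_torque": the same for the moment, N m; "grip_width": opening from 0.0 (shut) to 1.0 (fully open); "finger_force": force on a finger pad.
Only numpy, scipy, OpenCV 4.12 (cv2) and the standard library are available. Lean on these libraries where they do the work, as an engineer would, in place of code of your own. Each camera call takes 0.05 s, during which the arm holds its last target. There are 200 camera calls.

### The job

Set out the blue staining tray in order of use: stand the purple stain bottle on the pad next to the orange-lidded specimen cup (whichever end that is), the brown oil dropper on the pad next to the timer, the red stain bottle between them on the middle pad, and the yellow-capped reagent bottle behind the red one on the back pad. Stack the white-lidded specimen cup squarely on top of the orange-lidded one. Leave everything upright and well centred, and do not shift the orange-lidded cup, the timer or any white-capped bottle.

Things in the scene. Friction and masses are not known exactly. Their poses are not given: they have to be found in the camera images.
- stain_purple: loose dropper bottle of dark purple stain with white collar and dark rubber bulb; round body 36 mm across up to 72 mm high, narrower neck and bulb above, 105 mm in all; grip round the body. Origin at the centre of its underside, z up. 
- stain_red: loose dropper bottle of red stain with white collar and dark rubber bulb; round body 36 mm across up to 70 mm high, narrower above, 103 mm in all; grip round the body. Origin at the centre of its underside, z up. 
- oil_dropper: loose smaller brown dropper bottle (immersion oil) with black collar and bulb; round body 30 mm across up to 56 mm high, narrower above, 89 mm in all; grip round the body. Origin at the centre of its underside, z up. 
- reagent_yellow: loose white reagent bottle with yellow screw cap; squarish body 44 (its x) by 49 (its y) mm, 72 mm high with sloping shoulders above 58 mm, cap 30 mm across, 88 mm in all; grip across two flat sides. Origin at the centre of its underside, z up. 
- cup_white: loose specimen cup with a white lid: body tapers to about 42 mm at the base, lid 58 mm across from 50 mm to the flat top at 62 mm; grip across the lid. Origin at the centre of its underside, z up. 
- cup_orange: specimen cup with an orange lid, same shape and size as the white-lidded one (lid 58 mm across, flat top 62 mm above its base); stands on the tray at either end of the row of three pads, its base 6 mm above the worktop, 85 mm beyond the nearest pad; stays where it is. Origin at the centre of its underside, z up. 
- pad_left: left pad of the row of three: round black rubber pad, 60 mm across, with a small white centre dot, raised on the blue tray; origin at the centre of its top face, which is 8 mm above the worktop; its x axis points along the tray's short side away from the robot, y along the tray's length to the left. Row pitch 80 mm. Tray 430 x 180 mm, rim 10 mm high.
- pad_middle: middle pad of the row of three: round black rubber pad, 60 mm across, with a small white centre dot, raised on the blue tray; origin at the centre of its top face, which is 8 mm above the worktop; its x axis points along the tray's short side away from the robot, y along the tray's length to the left. 
- pad_right: right pad of the row of three: round black rubber pad, 60 mm across, with a small white centre dot, raised on the blue tray; origin at the centre of its top face, which is 8 mm above the worktop; its x axis points along the tray's short side away from the robot, y along the tray's length to the left. 
- pad_back: lone pad 87 mm behind (beyond) the middle pad, round, black, 60 mm across, white centre dot; origin at the centre of its top face, 8 mm above the worktop; axes as the other pads. Tall instruments (a grey analyser at left, a microscope) stand about 0.7 m ahead of the robot, behind the tray: keep the gripper from swinging out into them.
- timer: small white bench timer, 50 x 66 mm, 58 mm high, standing on the tray at the other end of the row from the orange-lidded cup; stays where it is. Origin at the centre of its underside, z up. 
- reagent_white: bystander reagent bottle like the yellow-capped one but with a white cap, standing among the loose things (two more such white-capped bottles stand fixed at the far left); stays where it is. Origin at the centre of its underside, z up. 
There are look-alikes about, which are no part of the job. What is meant by the stain_red is not turquoise, and is the smaller of those in its own colour. Leave any turquoise look-alike of the stain_purple alone.

How it is judged:
By the outcome, as a careful person would: the job done as asked, in the order asked, and still so for the second after the job is handed in, with the robot touching nothing.
It also fails if it takes over 128 s, if anything falls off the work surface, if the arm or the gripper's body presses on something with over 40 N, if the wrist force passes 120 N, or if a joint passes its speed limit or range.

## Working session

There is one attempt and no reset: what is moved stays moved. The work goes in short steps, Python scripts to look and compute and a shell command to move; the robot and the scene stay as the last step left them, time stands still between calls to the robot, and variables do not carry over. Pictures are saved under pics/ and viewed, at most 16 in all, crops included, and the job is handed in when it is done.

```bash
mkdir -p pics; python3 - <<'E'
from bench import env
import cv2,numpy as np
for n in("top","side"):
    f=env.grab_frame(n); cv2.imwrite(f"pics/{n}0.png",cv2.resize(f[:,:,::-1],(800,600),interpolation=cv2.INTER_CUBIC))
    c=env.camera_model(n); print(n,np.round(c["mtx"],1).tolist(),c["rvec"],c["tvec"])
print(env.camera_model("wrist"))
o=env.observe(); print(o)
E
```

```text
top [[505.7, 0.0, 281.9], [0.0, 505.7, 210.3], [0.0, 0.0, 1.0]] [ 2.16322065 -2.14711446  0.10338291] [0.02954793 0.49982215 1.42402505]
side [[453.1, 0.0, 285.0], [0.0, 453.1, 216.4], [0.0, 0.0, 1.0]] [ 2.18478823  0.01083634 -0.00543032] [-0.4978105   0.03115016  1.19723507]
{'mtx': array([[347.81611824,   0.        , 275.59336067],
       [  0.        , 347.81611824, 209.17409935],
       [  0.        ,   0.        ,   1.        ]]), 'hand_eye': array([[-1.10372742e-04, -9.60061286e-01, -2.79789769e-01,
         7.07436729e-02],
       [ 9.99999990e-01, -1.29757237e-04,  5.07601087e-05,
        -1.52180241e-04],
       [-8.50375626e-05, -2.79789760e-01,  9.60061291e-01,
        -1.16534262e-01],
       [ 0.00000000e+00,  0.00000000e+00,  0.00000000e+00,
         1.00000000e+00]])}
{'clock': 0.1, 'q': array([ 1.24279976,  0.33384862,  0.03986772,  1.46615045, -0.01340123,
        1.34329378, -0.05850062]), 'qd': array([-0.00045036, -0.00199001, -0.00085422, -0.00253203, -0.00121827,
        0.00045032,  0.00080473]), 'joint_efforts': array([ 5.42946989e-03, -6.60007668e+01,  1.37122013e+00, -4.06470251e+01,
        1.73099589e-02,  9.00411542e-03, -3.17382217e-05]), 'tool_pos': array([ 0.14732483, -0.63271455,  0.25552053]), 'eef_rot': array([ 9.93464010e-01,  1.14143532e-01, -1.27945875e-04, -7.05657152e-04]), 'ft_force': array([ 0.10725786, -0.19412946,  0.12854799]), 'ft_torque': array([ 0.03747353, -0.00505458,  0.00595965]), 'finger_force': 0.0, 'grip_width': 0.9979602517587342}
```

View pics/top0.png

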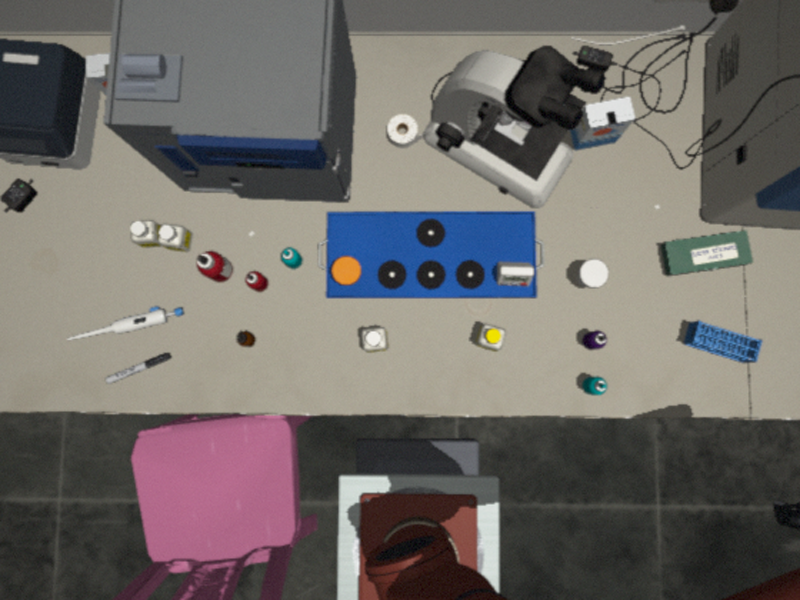

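View pics/side0.png

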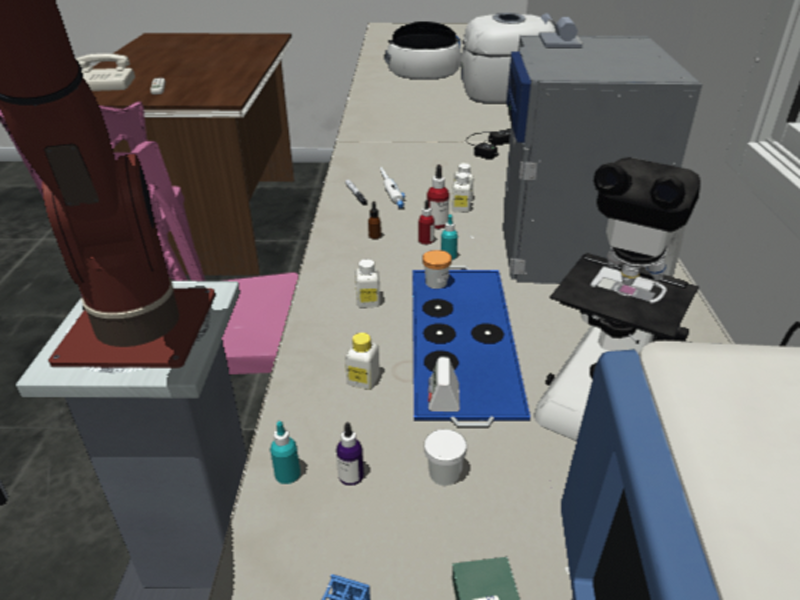

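The top view shows the orange cup at the left end (346,271) and the timer at the right (515,273), with pads at (391/430/470,274) and (430,233). So purple goes left, red middle, oil right and yellow back. Loose items: purple (595,339), small red (256,281), oil (246,338), yellow (492,336), white cup (594,273).

```bash
cat > h.py <<'E'
from bench import env
import cv2,numpy as np
from scipy.spatial.transform import Rotation as R
def pose(n,o=None):
    c=env.camera_model(n)
    if n=="wrist":
        o=o or env.observe(); T=np.eye(4); T[:3,:3]=R.from_quat(o["eef_rot"]).as_matrix(); T[:3,3]=o["tool_pos"]
        T=np.linalg.inv(T@c["hand_eye"]); return c["mtx"],T[:3,:3],T[:3,3]
    return c["mtx"],cv2.Rodrigues(c["rvec"])[0],np.array(c["tvec"])
def hit(P,u,v,z):
    K,Rm,t=P; d=Rm.T@np.linalg.solve(K,[u,v,1]); c=-Rm.T@t
    return (c+d*(z-c[2])/d[2])[:2]
def proj(P,X):
    K,Rm,t=P; p=K@(Rm@np.array(X)+t); return p[:2]/p[2]
def wshot(name,crop=None):
    o=env.observe(); P=pose("wrist",o); f=env.grab_frame("wrist")
    np.savez("pics/"+name+".npz",f=f,K=P[0],R=P[1],t=P[2])
    cv2.imwrite(f"pics/{name}.png",cv2.resize(f[:,:,::-1],(800,600),interpolation=cv2.INTER_CUBIC)); return P,f
E
python3 - <<'E'
from h import *
f=cv2.imread("pics/top0.png"); P=pose("top"); s=1.42857
S=pose("side")
for n,u,v,z in [("padL",391.5,274.5,.008),("padM",431,274.5,.008),("padR",470,274.5,.008),("padB",431,233.5,.008),
 ("orange",346,271,.068),("timer",515,273,.064),("yellow",493,336.5,.088),("white",594,273,.062),("purple",597,339,.09),("red",258,282,.09),("oil",246,338.5,.075),("whitecap",373,338.5,.088),("turqR",597,385,.09),("turqL",291,257,.09),("bigred",208,262,.1)]:
    w=hit(P,u/s,v/s,z); print(n,np.round(w,3), "side800:",np.round(proj(S,[*w,z])*s))
# enlarged crop of pads, and loose bottles
t=env.grab_frame("top")[:,:,::-1]
a=cv2.resize(t[135:250,150:310],None,fx=5,fy=5,interpolation=cv2.INTER_CUBIC)
b=cv2.resize(t[135:295,290:450],None,fx=3.7,fy=3.7,interpolation=cv2.INTER_CUBIC)
cv2.imwrite("pics/a.png",cv2.resize(t[145:265,225:385],None,fx=5,fy=5,interpolation=cv2.INTER_CUBIC))
E
```

```text
padL [0.555 0.057] side800: [438. 306.]
padM [ 0.556 -0.024] side800: [439. 332.]
padR [ 0.556 -0.103] side800: [441. 360.]
padB [ 0.641 -0.023] side800: [486. 332.]
orange [0.553 0.145] side800: [436. 256.]
timer [ 0.551 -0.188] side800: [440. 367.]
yellow [ 0.425 -0.141] side800: [360. 336.]
white [ 0.553 -0.343] side800: [445. 443.]
purple [ 0.421 -0.339] side800: [347. 425.]
red [0.527 0.313] side800: [422. 207.]
oil [0.418 0.336] side800: [372. 209.]
whitecap [0.419 0.089] side800: [366. 262.]
turqR [ 0.334 -0.337] side800: [283. 424.]
turqL [0.576 0.25 ] side800: [446. 221.]
bigred [0.564 0.409] side800: [438. 185.]
```

View pics/a.png

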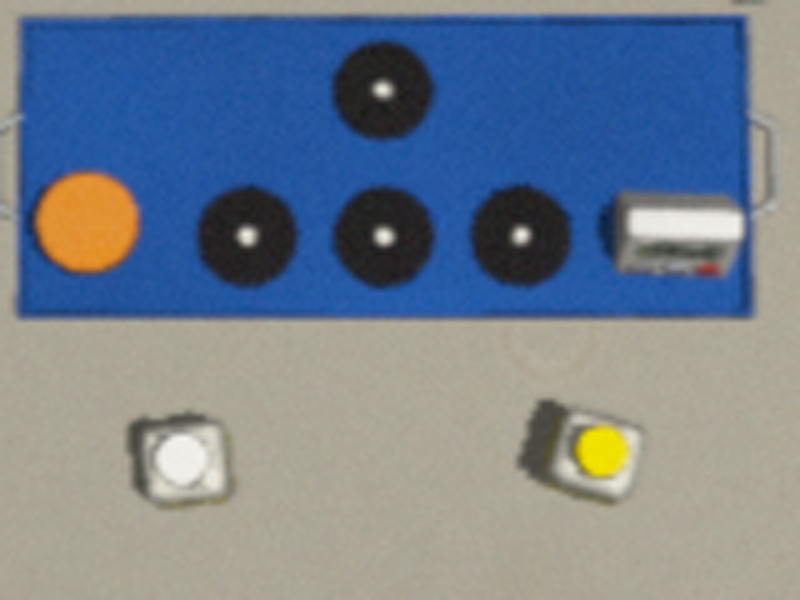

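Crop: the pad dots are at (248,236), (384,237), (521,236) and (383,90), with orange at (87,221) and the yellow cap at (601,450). The geometry agrees (80 mm pitch, ~86 mm back). Moving to the purple bottle.

```bash
python3 - <<'E'
from h import *
P=pose("top")
for n,a,b,z in [("L",248,236,.008),("M",384,237,.008),("R",521,236,.008),("B",383,90,.008),("or",87,221,.068),("yel",601,450,.088)]:
    print(n,np.round(hit(P,(a+.5)/5-.5+225,(b+.5)/5-.5+145,z),4))
E
python3 -m handwheel '[1,0,0,0,0,0,6.55, 1,0,0,0,0,0,6.55, 1,0.03,-0.033,0,0,0,0, 1,0.03,-0.033,0,0,0,0, 1,0.03,-0.033,0,0,0,0, 1,0.03,-0.033,0,0,0,0, 1,0.03,-0.033,0,0,0,0, 1,0.03,-0.033,0,0,0,0, 1,0.03,-0.033,0,0,0,0, 1,0.03,-0.033,0,0,0,0, 1,0.03,-0.03,0,0,0,0, 1,0,0,0,0,0,0]'
python3 - <<'E'
from h import *
P,f=wshot("w1"); o=env.observe(); print(o["tool_pos"],R.from_quat(o["eef_rot"]).as_matrix().round(3).tolist())
E
```

```text
L [0.5563 0.0566]
M [ 0.5562 -0.0229]
R [ 0.5573 -0.1029]
B [ 0.6436 -0.022 ]
or [0.5553 0.1452]
yel [ 0.4272 -0.1403]
clock: 1.35
tool_pos: [0.4218, -0.3334, 0.2563]
eef_rot: [1.0, 0.005, 0.001, -0.001]
ft_force: [0.7, 0.2, 0.5]
grip_width: 1.0
finger_force: 0.0
[ 0.41944412 -0.33623748  0.2561774 ] [[1.0, 0.006, 0.0], [0.006, -1.0, 0.001], [0.0, -0.001, -1.0]]
```

View pics/w1.png

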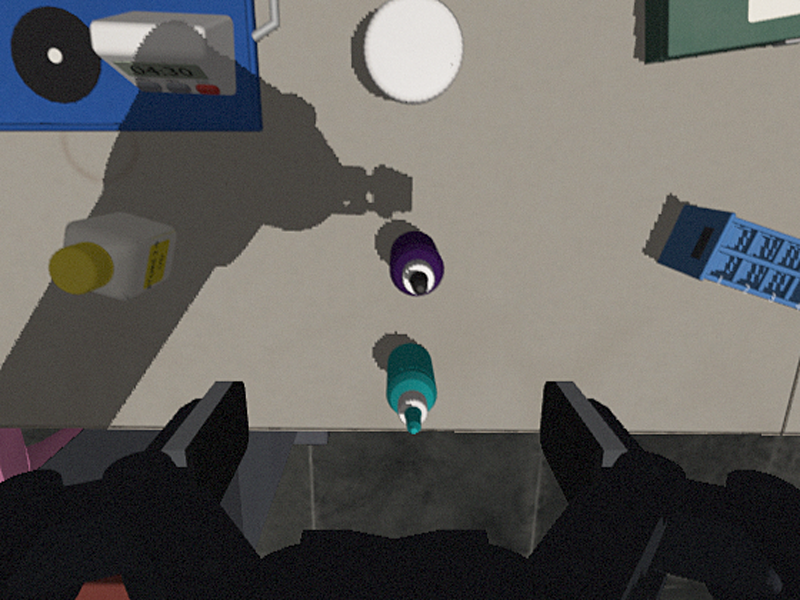

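The wrist view shows purple's bulb tip at (420,287), the white lid at (413,49), the pad_right dot at (55,55) and the yellow cap top at (77,269). Converting these.

```bash
cat >> h.py <<'E'
def lp(name):
    d=np.load("pics/"+name+".npz"); return (d["K"],d["R"],d["t"])
def h8(name,u,v,z): return np.round(hit(lp(name),(u+.5)/1.42857-.5,(v+.5)/1.42857-.5,z),4)
E
python3 - <<'E'
from h import *
for n,u,v,z in [("purp tip",420,288,.105),("purp collar",418,275,.08),("whitelid",413,49,.062),("padR",55,55,.008),("yel",77,269,.088)]: print(n,h8("w1",u,v,z))
P=lp("w1")
for z in(0,.07,.08,.105): print(z,proj(P,[.42,-.338,z])*1.4286)
E
```

```text
purp tip [ 0.4213 -0.3476]
purp collar [ 0.4228 -0.3476]
whitelid [ 0.5504 -0.3426]
padR [ 0.5547 -0.1045]
yel [ 0.4264 -0.1468]
0 [400.45334965 253.91406746]
0.07 [401.72400572 275.29973279]
0.08 [401.95178704 279.13338628]
0.105 [402.59022358 289.8785365 ]
```

```bash
python3 -m handwheel '[1,0.002,0.011,0.03,0,0,0, 1,0,0,0.04,0,0,0, 1,0,0,0,0,0,0, 1,0,0,0,0,0,0]' 60
python3 - <<'E'
from h import *
wshot("w2"); o=env.observe(); print(o["tool_pos"])
E
```

```text
clock: 1.8
tool_pos: [0.4185, -0.3505, 0.1866]
eef_rot: [1.0, -0.001, -0.001, -0.0]
ft_force: [0.4, 0.1, 0.7]
grip_width: 0.999
finger_force: 0.0
[ 0.41939547 -0.35076857  0.18780763]
```

View pics/w2.png

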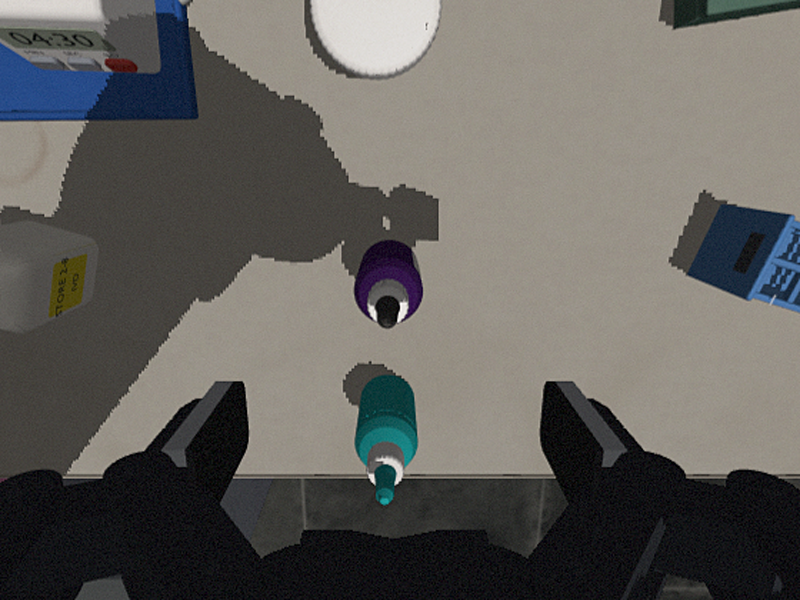

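The bulb tip is at (386,316), nearly midway between the fingers.

```bash
python3 - <<'E'
from h import *
print(h8("w2",386,316,.105),h8("w2",388,299,.08), h8("w2",55,318-100,.0)); o=env.observe(); print(o["tool_pos"])
E
python3 -m handwheel '[1,0.003,-0.004,0.04,0,0,0, 1,0,0,0.04,0,0,0, 1,0,0,0.04,0,0,0, 1,0,0,0,0,0,0,1,0,0,0,0,0,0]' 60
```

```text
[ 0.424 -0.347] [ 0.4241 -0.3476] [ 0.4521 -0.1447]
[ 0.41939547 -0.35076857  0.18780763]
clock: 2.35
tool_pos: [0.4232, -0.3467, 0.0684]
eef_rot: [1.0, -0.0, 0.001, 0.0]
ft_force: [0.9, 0.5, 0.6]
grip_width: 1.0
finger_force: 0.0
```

```bash
python3 -m handwheel '[-1,0,0,0.002,0,0,0,-1,0,0,0,0,0,0,-1,0,0,0,0,0,0,-1,0,0,0,0,0,0,-1,0,0,0,0,0,0,-1,0,0,0,0,0,0,-1,0,0,0,0,0,0]' 60
```

```text
clock: 3.05
tool_pos: [0.423, -0.3466, 0.0658]
eef_rot: [1.0, 0.0, 0.001, 0.001]
ft_force: [-1.6, -0.0, 7.4]
grip_width: 0.402
finger_force: 59.1
```

```bash
python3 -m handwheel '[-1,0,0,-0.03,0,0,0,-1,0,0,-0.05,0,0,0,-1,0,0,-0.05,0,0,0]'; python3 -m handwheel '[-1,0.0133,-0.02,0,0,0,0,-1,0.0133,-0.0404,0,0,0,0,-1,0.0133,-0.0424,0,0,0,0,-1,0.0133,-0.0424,0,0,0,0,-1,0.0133,-0.0424,0,0,0,0,-1,0.0133,-0.0424,0,0,0,0,-1,0.0133,-0.0424,0,0,0,0,-1,0.0133,-0.0424,0,0,0,0,-1,0.0133,-0.0424,0,0,0,0,-1,0.0133,-0.0424,0,0,0,0,-1,0,-0.002,0,0,0,0,-1,0,0,0,0,0,0]'
python3 -m handwheel '[-1,0,0,0,0,0,0,-1,0,0,0,0,0,0]'
python3 - <<'E'
from h import *
wshot("w3"); o=env.observe(); print(o["tool_pos"])
E
```

```text
clock: 3.35
tool_pos: [0.4218, -0.3455, 0.1957]
eef_rot: [1.0, 0.0, -0.001, -0.001]
ft_force: [0.2, -0.9, -0.4]
grip_width: 0.402
finger_force: 59.9
clock: 4.55
tool_pos: [0.5552, 0.057, 0.1944]
eef_rot: [1.0, 0.002, -0.0, -0.0]
ft_force: [0.5, -0.8, -1.0]
grip_width: 0.407
finger_force: 60.0
clock: 4.75
tool_pos: [0.5552, 0.0538, 0.1944]
eef_rot: [1.0, -0.001, -0.0, 0.0]
ft_force: [0.4, -0.5, -0.4]
grip_width: 0.404
finger_force: 60.0
[0.55526016 0.05398161 0.19442575]
```

View pics/w3.png

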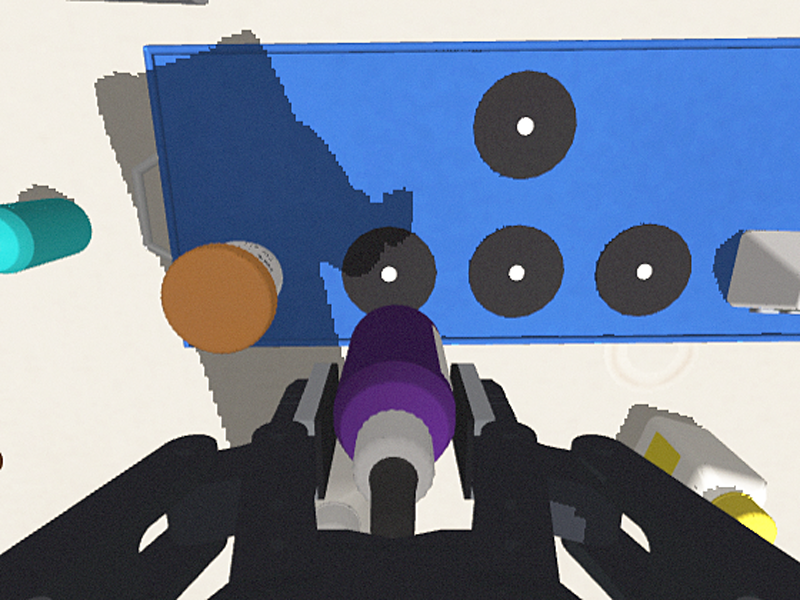

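Dots at (389,274), (516,272), (644,271) and (525,126), orange lid centre (219,298). Bottle upright and centred at column 396.

```bash
python3 - <<'E'
from h import *
for n,u,v,z in [("L",389,274,.008),("M",516.5,272,.008),("R",644.5,271.5,.008),("B",525.5,126,.008),("or",219.5,298,.068)]: print(n,h8("w3",u,v,z))
# bottle bottom front rim: expected pixel for bottle axis at tcp
P=lp("w3"); K,Rm,t=P
for dx in(-.004,0,.004):
  a=[proj(P,[.5552+dx+.018,.054,z])[1]*1.4286 for z in(.194-.066,.194-.066+.07)]; print(dx,a)
E
```

```text
L [0.554  0.0568]
M [ 0.555  -0.0229]
R [ 0.5551 -0.1029]
B [ 0.6413 -0.0223]
or [0.5559 0.1425]
-0.004 [np.float64(307.30721946593064), np.float64(390.21640661110405)]
0 [np.float64(297.3326853553889), np.float64(375.55216684691584)]
0.004 [np.float64(287.2401532783261), np.float64(360.6189126184718)]
```

```bash
python3 -m handwheel '[-1,0.001,-0.003,0.03,0,0,0,-1,0,0,0.04,0,0,0,-1,0,0,0.03,0,0,0,-1,0,0,0.012,0,0,0,-1,0,0,0.005,0,0,0,-1,0,0,0.002,0,0,0,-1,0,0,0,0,0,0,-1,0,0,0,0,0,0]'
```

```text
clock: 5.6
tool_pos: [0.5571, 0.0587, 0.0767]
eef_rot: [1.0, -0.0, 0.001, -0.0]
ft_force: [0.3, -1.0, -0.5]
grip_width: 0.406
finger_force: 60.0
```

```bash
python3 -m handwheel '[-1,0,0.0015,0.001,0,0,0,-1,0,0,0.001,0,0,0,-1,0,0,0.001,0,0,0,-1,0,0,0,0,0,0]'
```

```text
clock: 6.0
tool_pos: [0.5569, 0.0569, 0.0737]
eef_rot: [1.0, -0.0, 0.001, 0.0]
ft_force: [-3.8, -1.2, 11.8]
grip_width: 0.402
finger_force: 61.6
```

```bash
python3 -m handwheel '[0.2,0,0,0,0,0,0,0.2,0,0,0,0,0,0,0.2,0,0,0,0,0,0,0.2,0,0,0,0,0,0,0.2,0,0,-0.02,0,0,0,0.2,0,0,-0.04,0,0,0,0.2,0,0,-0.05,0,0,0,0.2,0,0,-0.04,0,0,0]'; python3 -m handwheel '[1,-0.0175,-0.035,0,0,0,0,1,-0.0175,-0.035,0,0,0,0,1,-0.0175,-0.035,0,0,0,0,1,-0.0175,-0.035,0,0,0,0,1,-0.0175,-0.035,0,0,0,0,1,-0.0175,-0.035,0,0,0,0,1,-0.0175,-0.035,0,0,0,0,1,-0.0175,-0.034,0,0,0,0,1,0,0,0,0,0,0,1,0,0,0,0,0,0]'
python3 - <<'E'
from h import *
wshot("w4"); o=env.observe(); print(o["tool_pos"])
E
```

```text
clock: 6.8
tool_pos: [0.5564, 0.0573, 0.2248]
eef_rot: [1.0, 0.0, 0.001, -0.0]
ft_force: [0.3, -0.2, 0.7]
grip_width: 0.599
finger_force: 0.0
clock: 7.8
tool_pos: [0.4158, 0.3367, 0.2222]
eef_rot: [1.0, 0.001, -0.0, 0.0]
ft_force: [0.0, -0.2, 0.2]
grip_width: 1.0
finger_force: 0.0
[0.41656921 0.33554545 0.22211895]
```

View pics/w4.png

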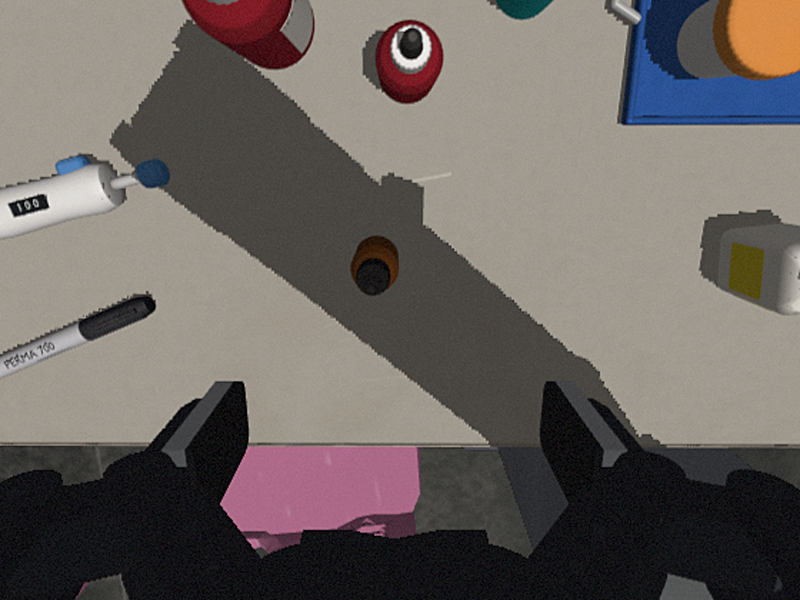

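The oil dropper's bulb top is at (372,279), and the red bulb tip is at (411,37).

```bash
python3 - <<'E'
from h import *
print(h8("w4",372,279,.087),h8("w4",411,36,.102)); P=lp("w4")
x,y=h8("w4",372,279,.087)
print([np.round(proj(P,[x+.015,y,z])*1.4286) for z in(0,.055)], [np.round(proj(P,[x,y+s*.015,.03])*1.4286) for s in(1,-1)])
E
```

```text
[0.424  0.3482] [0.5353 0.3296]
[array([377., 227.]), array([374., 240.])] [array([352., 257.]), array([399., 257.])]
```

```bash
python3 - <<'E'
from h import *
P=lp("w2")
for x in(.419,.424): print(x,[np.round(proj(P,[x+d,-.347,z])*1.4286) for d,z in((.018,0),(.018,.06),(0,.105))])
P=lp("w4")
for x in(.418,.421,.424): print(x,[np.round(proj(P,[x+d,.348,z])*1.4286) for d,z in((.015,0),(.015,.05),(0,.089))])
f=np.load("pics/w4.npz")["f"]; print(f[155:205:2,262].tolist())
E
```

```text
0.419 [array([388., 242.]), array([387., 263.]), array([386., 327.])]
0.424 [array([388., 234.]), array([387., 253.]), array([386., 316.])]
0.418 [array([377., 235.]), array([375., 249.]), array([372., 291.])]
0.421 [array([377., 231.]), array([375., 244.]), array([372., 285.])]
0.424 [array([377., 227.]), array([374., 239.]), array([372., 280.])]
[[75, 72, 66], [75, 75, 73], [72, 70, 66], [72, 70, 67], [79, 76, 73], [41, 27, 15], [39, 20, 4], [41, 23, 11], [43, 27, 10], [55, 31, 10], [54, 33, 11], [72, 41, 21], [66, 39, 12], [6, 0, 5], [14, 9, 7], [32, 29, 32], [17, 11, 12], [17, 21, 26], [26, 26, 24], [22, 15, 20], [27, 18, 18], [24, 26, 23], [19, 18, 23], [21, 23, 19], [28, 26, 28]]
```

```bash
python3 -m handwheel '[1,0.002,-0.0125,0.04,0,0,0,1,0,0,0.045,0,0,0,1,0,0,0.045,0,0,0,1,0,0,0.045,0,0,0,1,0,0,0,0,0,0,-1,0,0,0,0,0,0,-1,0,0,0,0,0,0,-1,0,0,0,0,0,0,-1,0,0,0,0,0,0,-1,0,0,0,0,0,0,-1,0,0,0,0,0,0,-1,0,0,0,0,0,0]' 50
```

```text
clock: 9.05
tool_pos: [0.4194, 0.3492, 0.0493]
eef_rot: [1.0, -0.0, 0.001, -0.001]
ft_force: [-0.1, -1.6, 9.7]
grip_width: 0.336
finger_force: 48.7
```

```bash
python3 -m handwheel '[-1,0,0,-0.02,0,0,0,-1,0,0,-0.04,0,0,0,-1,0,0,-0.045,0,0,0,-1,0,0,-0.045,0,0,0]'; python3 -m handwheel '[-1,0.01,0.02,0,0,0,0,-1,0.0125,0.042,0,0,0,0,-1,0.0125,0.043,0,0,0,0,-1,0.0125,0.043,0,0,0,0,-1,0.0125,0.043,0,0,0,0,-1,0.0125,0.043,0,0,0,0,-1,0.0125,0.043,0,0,0,0,-1,0.0125,0.043,0,0,0,0,-1,0.0125,0.043,0,0,0,0,-1,0.0125,0.043,0,0,0,0,-1,0.0125,0.043,0,0,0,0,-1,0.001,0.003,0,0,0,0]'
python3 -m handwheel '[-1,0,0,0,0,0,0,-1,0,0,0,0,0,0]'
python3 - <<'E'
from h import *
wshot("w5"); o=env.observe(); print(o["tool_pos"])
E
```

```text
clock: 9.45
tool_pos: [0.418, 0.3485, 0.1998]
eef_rot: [1.0, 0.0, 0.0, -0.0]
ft_force: [0.7, 1.6, -0.3]
grip_width: 0.337
finger_force: 49.4
clock: 10.65
tool_pos: [0.5548, -0.1105, 0.1978]
eef_rot: [1.0, -0.004, 0.0, 0.001]
ft_force: [0.6, -0.4, -1.0]
grip_width: 0.337
finger_force: 49.5
clock: 10.85
tool_pos: [0.5543, -0.1019, 0.1978]
eef_rot: [1.0, 0.001, 0.0, -0.0]
ft_force: [0.1, 0.2, 0.1]
grip_width: 0.338
finger_force: 49.5
[ 0.55429353 -0.10157767  0.19776359]
```

View pics/w5.png

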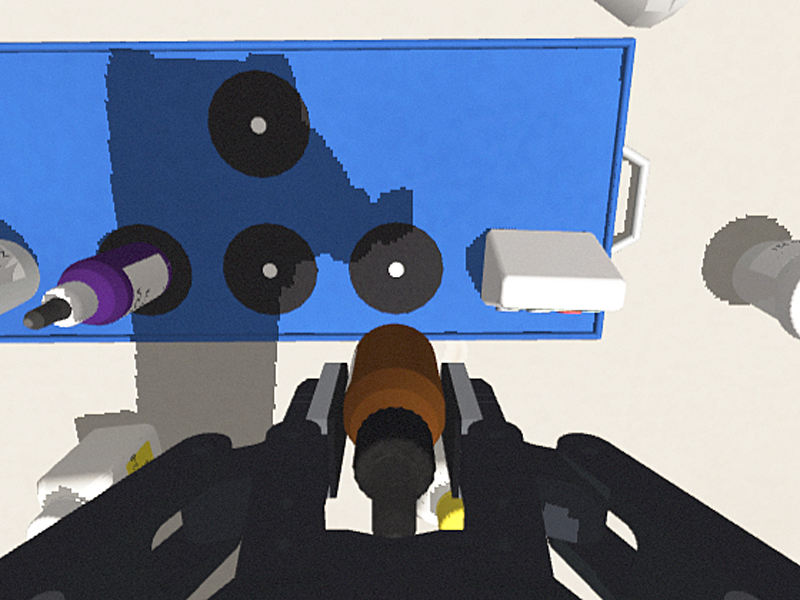

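Pad_right's dot is at (396,269) and the oil bottle's front base edge at (394,324). Purple stands concentric on its pad.

```bash
python3 - <<'E'
from h import *
print(h8("w5",396.5,269.5,.008), h8("w5",394,324,.1485)-[.015,0], h8("w5",269.5,270,.008),h8("w5",258.5,125,.008))
E
```

```text
[ 0.5553 -0.1034] [ 0.5525 -0.1018] [ 0.5548 -0.0232] [ 0.6414 -0.0227]
```

```bash
python3 -m handwheel '[-1,0.003,0.0015,0.03,0,0,0,-1,0,0,0.04,0,0,0,-1,0,0,0.04,0,0,0,-1,0,0,0.02,0,0,0,-1,0,0,0.006,0,0,0,-1,0,0,0.002,0,0,0,-1,0,0,0.001,0,0,0,-1,0,0,0,0,0,0,-1,0,0,0,0,0,0]'
```

```text
clock: 11.8
tool_pos: [0.5581, -0.1049, 0.0595]
eef_rot: [1.0, 0.0, 0.001, 0.0]
ft_force: [-0.5, 0.1, -1.0]
grip_width: 0.339
finger_force: 49.5
```

```bash
python3 -m handwheel '[-1,0,-0.0015,0.001,0,0,0,-1,0,0,0.001,0,0,0,-1,0,0,0,0,0,0,0.1,0,0,0,0,0,0,0.1,0,0,0,0,0,0,0.1,0,0,0,0,0,0,0.1,0,0,0,0,0,0,0.1,0,0,-0.02,0,0,0,0.1,0,0,-0.045,0,0,0,0.1,0,0,-0.045,0,0,0,0.1,0,0,-0.045,0,0,0,0.1,0,0,-0.02,0,0,0]'; python3 -m handwheel '[1,-0.003,-0.04,0,0,0,0,1,-0.003,-0.045,0,0,0,0,1,-0.003,-0.045,0,0,0,0,1,-0.003,-0.045,0,0,0,0,1,-0.003,-0.045,0,0,0,0,1,-0.003,-0.045,0,0,0,0,1,-0.003,-0.045,0,0,0,0,1,-0.003,-0.045,0,0,0,0,1,-0.003,-0.045,0,0,0,0,1,-0.003,-0.028,0,0,0,0,1,0,0,0,0,0,0,1,0,0,0,0,0,0]'
python3 - <<'E'
from h import *
wshot("w6"); o=env.observe(); print(o["tool_pos"])
E
```

```text
clock: 13.0
tool_pos: [0.5588, -0.1034, 0.236]
eef_rot: [1.0, 0.0, 0.003, 0.001]
ft_force: [1.3, 0.3, -0.7]
grip_width: 0.551
finger_force: 0.0
clock: 14.2
tool_pos: [0.527, 0.325, 0.231]
eef_rot: [1.0, 0.001, -0.0, 0.0]
ft_force: [0.4, -0.6, 0.1]
grip_width: 0.998
finger_force: 0.0
[0.52753013 0.32380359 0.23102439]
```

View pics/w6.png

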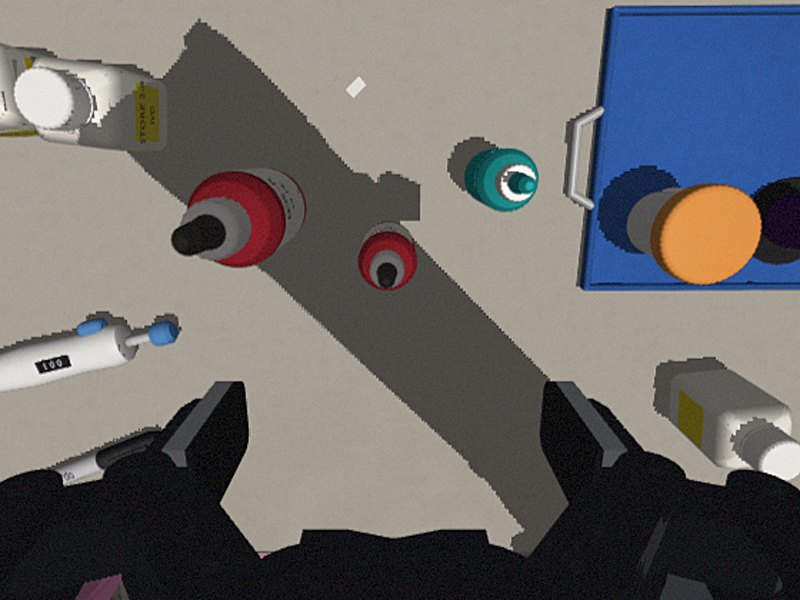

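Small red: bulb (386,279), back base edge (391,223). Turquoise is at (515,180) and the large red at (240,220).

```bash
python3 - <<'E'
from h import *
print(h8("w6",386,279,.102), h8("w6",391,223,0)-[.018,0], "turq",h8("w6",523,184,.105), "big",h8("w6",195,235,.13),h8("w6",290,200,.0))
E
```

```text
[0.5367 0.3291] [0.5335 0.3271] turq [0.5841 0.2637] big [0.5634 0.4125] [0.5672 0.3966]
```

```bash
python3 -m handwheel '[0.4,0.0065,-0.0047,0.03,0,0,0,0.4,0,0,0.01,0,0,0,0.4,0,0,0.042,0,0,0,0.4,0,0,0.043,0,0,0,0.4,0,0,0.043,0,0,0,0.4,0,0,0,0,0,0,-1,0,0,0,0,0,0,-1,0,0,0,0,0,0,-1,0,0,0,0,0,0,-1,0,0,0,0,0,0,-1,0,0,0,0,0,0,-1,0,0,0,0,0,0]' 60
```

```text
clock: 15.45
tool_pos: [0.5352, 0.3301, 0.0661]
eef_rot: [1.0, -0.0, 0.002, -0.001]
ft_force: [-0.2, -1.4, 8.8]
grip_width: 0.406
finger_force: 60.0
```

```bash
python3 -m handwheel '[-1,0,0,-0.02,0,0,0,-1,0,0,-0.04,0,0,0,-1,0,0,-0.045,0,0,0,-1,0,0,-0.045,0,0,0]'; python3 -m handwheel '[-1,0.002,0.02,0,0,0,0,-1,0.002,0.042,0,0,0,0,-1,0.002,0.043,0,0,0,0,-1,0.002,0.043,0,0,0,0,-1,0.002,0.043,0,0,0,0,-1,0.002,0.043,0,0,0,0,-1,0.002,0.043,0,0,0,0,-1,0.002,0.043,0,0,0,0,-1,0.002,0.033,0,0,0,0,-1,0,0,0,0,0,0,-1,0,0,0,0,0,0,-1,0,0,0,0,0,0]'
python3 - <<'E'
from h import *
wshot("w7"); o=env.observe(); print(o["tool_pos"])
E
```

```text
clock: 15.85
tool_pos: [0.5336, 0.3294, 0.2162]
eef_rot: [1.0, 0.0, 0.001, -0.0]
ft_force: [1.2, 1.7, -0.6]
grip_width: 0.404
finger_force: 59.8
clock: 17.05
tool_pos: [0.552, -0.0221, 0.2141]
eef_rot: [1.0, 0.001, 0.001, -0.0]
ft_force: [-0.5, 0.6, -0.2]
grip_width: 0.404
finger_force: 59.9
[ 0.55194691 -0.02197192  0.2139185 ]
```

View pics/w7.png

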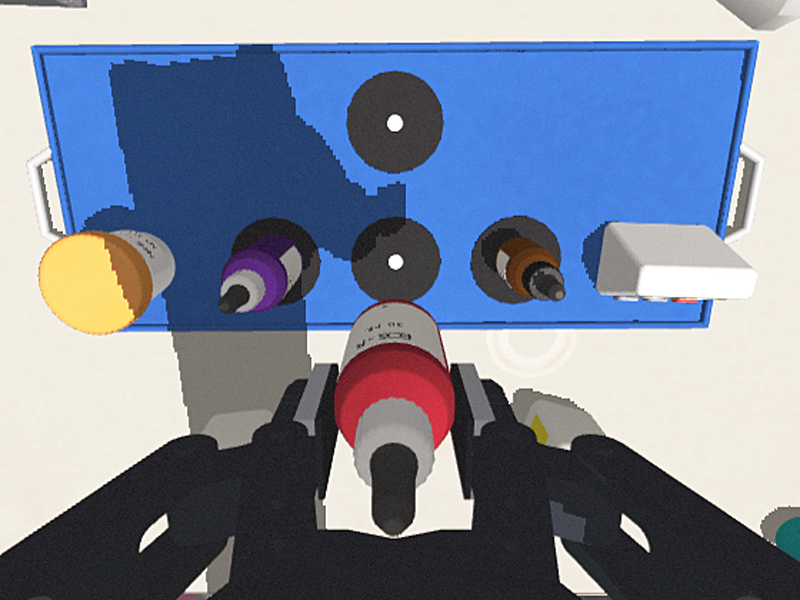

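Middle dot at (396,262), back dot at (395,123), red front base edge at (394,300). Purple and oil both stand well on their pads.

```bash
python3 - <<'E'
from h import *
print(h8("w7",396,262,.008), h8("w7",394,300,.1478)-[.018,0],h8("w7",395,123.5,.008))
E
python3 -m handwheel '[-1,0.002,0.001,0.03,0,0,0,-1,0,0,0.04,0,0,0,-1,0,0,0.04,0,0,0,-1,0,0,0.02,0,0,0,-1,0,0,0.006,0,0,0,-1,0,0,0.001,0,0,0,-1,0,0,0,0,0,0,-1,0,0,0,0,0,0]'
```

```text
[ 0.5545 -0.0234] [ 0.5511 -0.022 ] [ 0.641  -0.0225]
clock: 17.9
tool_pos: [0.5548, -0.0244, 0.0779]
eef_rot: [1.0, 0.0, 0.001, 0.0]
ft_force: [1.1, 0.1, -1.2]
grip_width: 0.405
finger_force: 59.9
```

```bash
python3 -m handwheel '[-1,0.001,-0.001,0.002,0,0,0,-1,0,0,0.0015,0,0,0,-1,0,0,0.0005,0,0,0,0.1,0,0,0,0,0,0,0.1,0,0,0,0,0,0,0.1,0,0,0,0,0,0,0.1,0,0,-0.02,0,0,0,0.1,0,0,-0.045,0,0,0,0.1,0,0,-0.045,0,0,0,0.1,0,0,-0.045,0,0,0]'; python3 -m handwheel '[1,-0.032,0.031,0,0,0,0,1,-0.032,0.031,0,0,0,0,1,-0.032,0.031,0,0,0,0,1,-0.032,0.029,0,0,0,0,1,0,0,0,0,0,0,1,0,0,0,0,0,0,1,0,0,0,0,0,0]'
python3 - <<'E'
from h import *
wshot("w8"); o=env.observe(); print(o["tool_pos"])
E
```

```text
clock: 18.9
tool_pos: [0.5544, -0.0236, 0.2289]
eef_rot: [1.0, 0.0, -0.0, -0.0]
ft_force: [1.8, -0.2, -0.4]
grip_width: 0.55
finger_force: 0.0
clock: 19.6
tool_pos: [0.4275, -0.1449, 0.2274]
eef_rot: [1.0, 0.001, 0.0, -0.0]
ft_force: [0.0, 0.5, 0.5]
grip_width: 0.999
finger_force: 0.0
[ 0.42763234 -0.1447216   0.22733803]
```

View pics/w8.png

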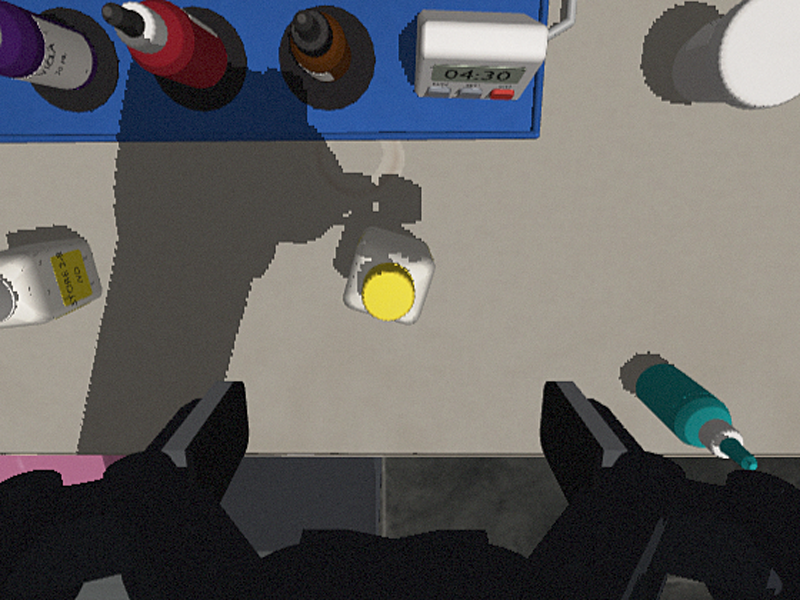

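The yellow cap is at (388,292), with the body turned about 15° clockwise in the image (right side (413,323) to (435,262)).

```bash
python3 - <<'E'
from h import *
print(h8("w8",388,292,.088), [h8("w8",*p,.055).tolist() for p in((435,262),(415,323),(346,300),(360,236))])
E
```

```text
[ 0.4276 -0.1416] [[0.437, -0.1691], [0.3988, -0.1578], [0.4134, -0.1158], [0.4524, -0.125]]
```

```bash
python3 -m handwheel '[1,-0.001,-0.0027,0.02,0,0,0,1,0,0,0.03,0,0,7.5,1,0,0,0.04,0,0,7.5,1,0,0,0.045,0,0,0,1,0,0,0.044,0,0,0,1,0,0,0,0,0,0,-1,0,0,0,0,0,0,-1,0,0,0,0,0,0,-1,0,0,0,0,0,0,-1,0,0,0,0,0,0,-1,0,0,0,0,0,0,-1,0,0,0,0,0,0]' 60
```

```text
clock: 20.85
tool_pos: [0.4278, -0.1433, 0.0509]
eef_rot: [0.991, -0.13, 0.002, 0.0]
ft_force: [0.4, 2.0, 6.8]
grip_width: 0.55
finger_force: 61.3
```

```bash
python3 -m handwheel '[-1,0,0,-0.02,0,0,0,-1,0,0,-0.04,0,0,0,-1,0,0,-0.045,0,0,-7.4,-1,0,0,-0.045,0,0,-7.4,-1,0.02,-0.01,0,0,0,0,-1,0.036,-0.02,0,0,0,0,-1,0.038,-0.0215,0,0,0,0,-1,0.038,-0.0215,0,0,0,0,-1,0.038,-0.0215,0,0,0,0,-1,0.035,-0.02,0,0,0,0,-1,0.008,-0.005,0,0,0,0,-1,0,0,0,0,0,0]';python3 -m handwheel '[-1,0,0,0,0,0,0,-1,0,0,0,0,0,0]'
python3 - <<'E'
from h import *
wshot("w9"); o=env.observe(); print(o["tool_pos"])
E
```

```text
clock: 22.05
tool_pos: [0.6402, -0.0227, 0.1994]
eef_rot: [1.0, -0.001, 0.001, -0.0]
ft_force: [-0.6, -0.5, -0.1]
grip_width: 0.555
finger_force: 62.0
clock: 22.25
tool_pos: [0.6385, -0.0257, 0.1992]
eef_rot: [1.0, -0.002, 0.0, 0.001]
ft_force: [-0.2, -0.4, -0.9]
grip_width: 0.554
finger_force: 62.0
[ 0.63853464 -0.02561243  0.19905538]
```

View pics/w9.png

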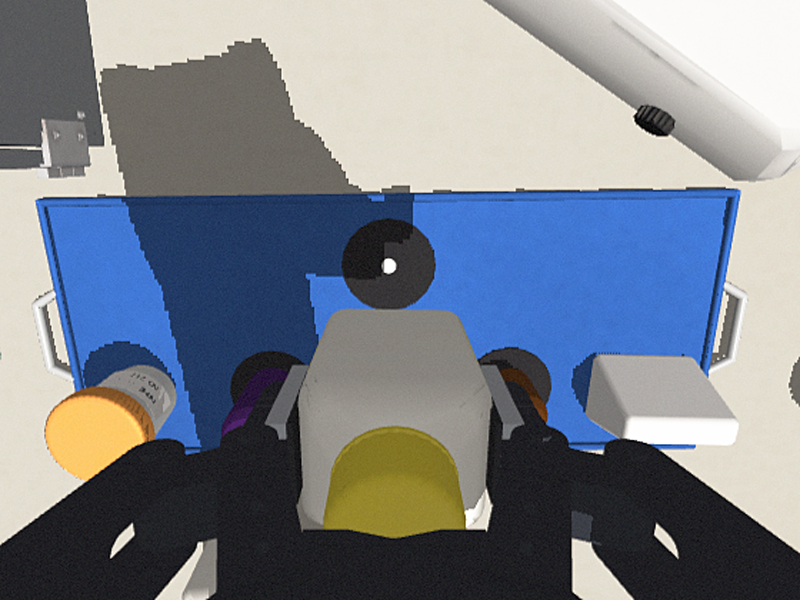

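Back dot at (389,266). The yellow bottle's front base edge is level at row 309, so it is aligned.

```bash
python3 - <<'E'
from h import *
print(h8("w9",389,266,.008), h8("w9",396,309,.1481)-[.022,0])
E
python3 -m handwheel '[-1,0.003,-0.003,0.03,0,0,0,-1,0,0,0.04,0,0,0,-1,0,0,0.04,0,0,0,-1,0,0,0.02,0,0,0,-1,0,0,0.004,0,0,0,-1,0,0,0.002,0,0,0,-1,0,0,0,0,0,0,-1,0,0,0,0,0,0]'
```

```text
[ 0.6414 -0.0227] [ 0.6347 -0.0265]
clock: 23.1
tool_pos: [0.6432, -0.0213, 0.0641]
eef_rot: [1.0, -0.002, 0.001, 0.0]
ft_force: [0.9, -1.2, -2.0]
grip_width: 0.553
finger_force: 61.9
```

```bash
python3 -m handwheel '[-1,0.002,0,0.003,0,0,0,-1,0,0,0.002,0,0,0,-1,0,0,0,0,0,0,0.5,0,0,0,0,0,0,0.5,0,0,0,0,0,0,0.5,0,0,0,0,0,0,0.5,0,0,-0.02,0,0,0,0.5,0,0,-0.045,0,0,0,0.5,0,0,-0.045,0,0,0,0.5,0,0,-0.04,0,0,0]'; python3 -m handwheel '[1,-0.012,0.04,0,0,0,0,1,-0.012,0.04,0,0,0,0,1,-0.012,0.04,0,0,0,0,1,-0.012,0.04,0,0,0,0,1,-0.012,0.04,0,0,0,0,1,-0.012,0.04,0,0,0,0,1,-0.012,0.04,0,0,0,0,1,-0.011,0.04,0,0,0,0,1,0,0,0,0,0,0,1,0,0,0,0,0,0,1,0,0,0,0,0,0]'
python3 - <<'E'
from h import *
wshot("w10"); o=env.observe(); print(o["tool_pos"])
f=np.load("pics/w10.npz")["f"]
g=(f.min(2)>175).astype(np.uint8); n,l,s,c=cv2.connectedComponentsWithStats(g)
for i in range(1,n):
    if s[i,4]>300: print(s[i],c[i])
E
```

```text
clock: 24.1
tool_pos: [0.6443, -0.0211, 0.2094]
eef_rot: [1.0, -0.002, 0.0, -0.0]
ft_force: [1.0, -0.5, -0.3]
grip_width: 0.754
finger_force: 0.0
clock: 25.2
tool_pos: [0.5487, -0.3396, 0.2072]
eef_rot: [1.0, -0.001, 0.0, -0.0]
ft_force: [-0.4, 0.8, -0.7]
grip_width: 1.002
finger_force: 0.0
[ 0.54891526 -0.33926804  0.2072957 ]
[ 524  123   36   41 1011] [541.42927794 145.01384768]
[ 244  186   71   46 2563] [279.39211861 206.82247366]
```

View pics/w10.png

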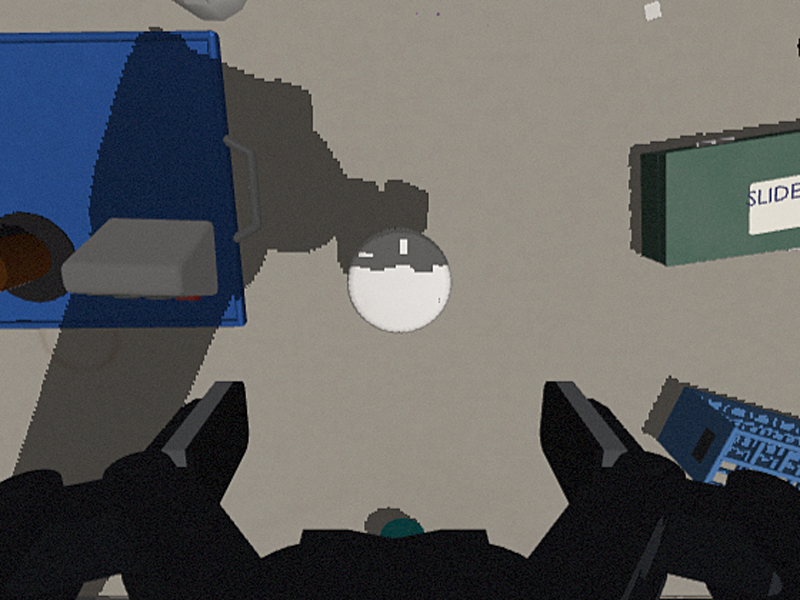

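The white lid spans (348–451, 229–332), centre (399.5,280.5).

```bash
python3 - <<'E'
from h import *
print(h8("w10",399.5,280.5,.062))
E
python3 -m handwheel '[1,0,0.003,0.03,0,0,0,1,0,0,0.04,0,0,0,1,0,0,0.04,0,0,0,1,0,0,0.03,0,0,0,1,0,0,0,0,0,0,1,0,0,0,0,0,0]' 50
```

```text
[ 0.5537 -0.3424]
clock: 25.85
tool_pos: [0.5489, -0.3429, 0.068]
eef_rot: [1.0, -0.001, 0.0, -0.0]
ft_force: [-0.5, 0.1, 0.5]
grip_width: 1.0
finger_force: 0.0
```

```bash
python3 -m handwheel '[1,0.0045,0,0.003,0,0,0,1,0,0,0.003,0,0,0,1,0,0,0,0,0,0,-1,0,0,0,0,0,0,-1,0,0,0,0,0,0,-1,0,0,0,0,0,0,-1,0,0,0,0,0,0,-1,0,0,0,0,0,0,-1,0,0,0,0,0,0]' 50
```

```text
clock: 26.75
tool_pos: [0.553, -0.3441, 0.0621]
eef_rot: [1.0, -0.002, 0.0, 0.0]
ft_force: [-1.0, 1.3, 5.3]
grip_width: 0.66
finger_force: 52.7
```

```bash
python3 -m handwheel '[-1,0,0,-0.02,0,0,0,-1,0,0,-0.04,0,0,0,-1,0,0,-0.045,0,0,0,-1,0,0,-0.045,0,0,0]'; python3 -m handwheel '[-1,0,-0.02,0,0,0,0,-1,0,-0.042,0,0,0,0,-1,0.0005,-0.046,0,0,0,0,-1,0.0005,-0.046,0,0,0,0,-1,0.0005,-0.046,0,0,0,0,-1,0.0005,-0.046,0,0,0,0,-1,0.0005,-0.046,0,0,0,0,-1,0.0005,-0.046,0,0,0,0,-1,0,-0.046,0,0,0,0,-1,0,-0.046,0,0,0,0,-1,0,-0.046,0,0,0,0,-1,0,-0.012,0,0,0,0]'; python3 -m handwheel '[-1,0,0,0,0,0,0,-1,0,0,0,0,0,0,-1,0,0,0,0,0,0]'
python3 - <<'E'
from h import *
wshot("w11"); o=env.observe(); print(o["tool_pos"])
E
```

```text
clock: 27.15
tool_pos: [0.5522, -0.3437, 0.2126]
eef_rot: [1.0, -0.002, -0.0, -0.0]
ft_force: [0.6, -0.3, -0.4]
grip_width: 0.658
finger_force: 53.2
clock: 28.35
tool_pos: [0.5557, 0.1506, 0.2112]
eef_rot: [1.0, 0.002, -0.0, -0.001]
ft_force: [0.6, -0.2, 0.0]
grip_width: 0.656
finger_force: 53.2
clock: 28.65
tool_pos: [0.5576, 0.142, 0.211]
eef_rot: [1.0, -0.003, -0.0, 0.0]
ft_force: [-0.4, 0.2, -0.9]
grip_width: 0.659
finger_force: 53.2
[0.5575805  0.14202338 0.21111342]
```

View pics/w11.png

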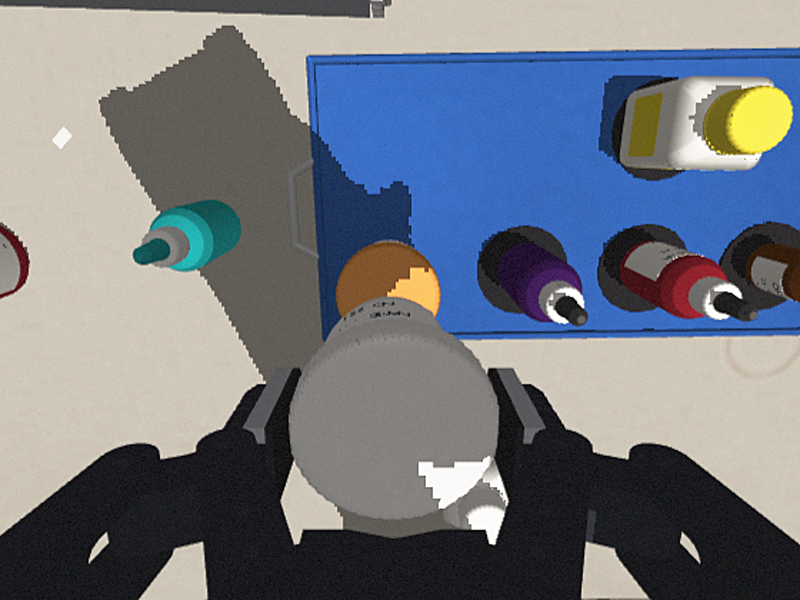

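Orange lid spans columns 336–441 with its far edge at row 242. The white lid spans columns 289–498 and rows ~317–521. The yellow bottle stands on the back pad.

```bash
python3 - <<'E'
from h import *
P=lp("w11"); s=1.42857
def circ(x,y,z,r=.029):
    a=np.linspace(0,6.283,200); p=np.array([proj(P,[x+r*np.cos(t),y+r*np.sin(t),z]) for t in a]); p=(p+.5)*s-.5
    return np.round([*p.min(0),*p.max(0)],1)
print("orange obs 336 242 441"); 
for x,y in((.5555,.1440),(.5575,.1450),(.559,.144)): print(x,y,circ(x,y,.068))
print("white obs 289 ? 498 521")
for x in(.552,.555,.5576): print(x,circ(x,.142,.211))
f=np.load("pics/w11.npz")["f"]; o=(f[:,:,0]>f[:,:,2]*2)&(f[:,:,0]>90)&(f[:,:,1]<f[:,:,0]*.85)&(f[:,:,1]>f[:,:,0]*.45); o[:,320:]=0;o[:,:225]=0
ys,xs=np.nonzero(o); print((ys.min()+.5)*s,(xs.min())*s,(xs.max()+1)*s)
E
```

```text
orange obs 336 242 441
0.5555 0.144 [336.6 240.8 443.5 343.9]
0.5575 0.145 [334.6 237.1 441.8 340.5]
0.559 0.144 [336.3 234.2 443.7 338. ]
white obs 289 ? 498 521
0.552 [285.9 349.8 502.6 539.7]
0.555 [285.1 338.6 503.2 530.9]
0.5576 [284.5 328.8 503.8 523.3]
242.14261499999998 335.71394999999995 439.99956
```

```bash
python3 - <<'E'
from h import *
s=1.42857
def ext(P,y,x=.5555):
    a=np.linspace(0,6.283,100); p=np.array([proj(P,[x+.0285*np.cos(t),y+.0285*np.sin(t),z]) for t in a for z in(.068,.057)]); return np.round([*p.min(0),*p.max(0)],1)
for n in("w3","w6","w7","w11"):
    f=np.load(f"pics/{n}.npz")["f"].astype(int); o=(f[:,:,0]>f[:,:,2]*1.8)&(f[:,:,0]>90)&(f[:,:,1]<f[:,:,0]*.88)&(f[:,:,1]>f[:,:,0]*.45)
    k,l,st,c=cv2.connectedComponentsWithStats(o.astype(np.uint8)); i=1+st[1:,4].argmax(); b=st[i]
    print(n,"obs",b[0]-.5,b[1]-.5,b[0]+b[2]-.5,b[1]+b[3]-.5,[ext(lp(n),y).tolist() for y in(.142,.145)])
P=pose("top"); f=cv2.imread("pics/top0.png")[:,:,::-1].astype(int)
o=(f[:,:,0]>200)&(f[:,:,2]<110)&(f[:,:,1]<190)&(f[:,:,1]>90); o[:,380:]=0; ys,xs=np.nonzero(o); print((np.percentile(xs,[0,100])+[0,1])/s-.5,[ext(P,y).tolist() for y in(.142,.145)])
E
```

```text
w3 obs 112.5 169.5 193.5 247.5 [[114.7, 167.5, 196.8, 245.5], [110.6, 167.5, 192.9, 245.5]]
w6 obs 460.5 128.5 532.5 198.5 [[460.1, 125.6, 538.9, 196.9], [456.5, 125.5, 535.2, 196.8]]
w7 obs 26.5 161.5 106.5 233.5 [[27.8, 158.9, 108.5, 231.9], [23.9, 158.9, 104.8, 231.9]]
w11 obs 234.5 168.5 307.5 222.5 [[238.7, 166.7, 312.2, 239.9], [234.8, 166.7, 308.4, 240.0]]
[232.6002331 251.500252 ] [[233.0, 178.7, 253.6, 199.3], [232.0, 178.7, 252.5, 199.3]]
```

```bash
python3 -m handwheel '[-1,-0.0028,-0.0022,0.02,0,0,0,-1,0,0,0.03,0,0,0,-1,0,0,0.018,0,0,0,-1,0,0,0.006,0,0,0,-1,0,0,0,0,0,0,-1,0,0,0,0,0,0,-1,0,0,0,0,0,0]'
```

```text
clock: 29.4
tool_pos: [0.5552, 0.1463, 0.1386]
eef_rot: [1.0, -0.002, 0.001, -0.0]
ft_force: [-0.3, -0.4, -0.4]
grip_width: 0.661
finger_force: 53.2
```

```bash
python3 -m handwheel '[-1,0,0.0018,0.003,0,0,0,-1,0,0,0.002,0,0,0,-1,0,0,0.001,0,0,0,-1,0,0,0,0,0,0,-1,0,0,0,0,0,0]'; python3 -m handwheel '[-1,0,0,0.001,0,0,0,-1,0,0,0,0,0,0]'
```

```text
clock: 29.9
tool_pos: [0.5545, 0.1445, 0.1313]
eef_rot: [1.0, -0.002, -0.0, -0.0]
ft_force: [-0.3, 1.2, -0.0]
grip_width: 0.656
finger_force: 53.2
clock: 30.1
tool_pos: [0.5545, 0.1445, 0.1303]
eef_rot: [1.0, -0.002, -0.0, -0.0]
ft_force: [0.1, 0.3, -0.6]
grip_width: 0.659
finger_force: 53.2
```

Add a hair of descent, release, rise, then retreat away from the side and top lines of sight.

```bash
python3 -m handwheel '[-1,0,0,0.0008,0,0,0,-1,0,0,0,0,0,0]'; python3 -m handwheel '[0.8,0,0,0,0,0,0,0.8,0,0,0,0,0,0,0.8,0,0,0,0,0,0,0.8,0,0,-0.02,0,0,0,0.8,0,0,-0.04,0,0,0,0.8,0,0,-0.045,0,0,0,0.8,0,0,-0.04,0,0,0]'; python3 -m handwheel '[1,-0.03,-0.03,0,0,0,0,1,-0.03,-0.03,0,0,0,0,1,-0.03,-0.03,0,0,0,0,1,-0.03,-0.03,0,0,0,0,1,-0.02,-0.035,0,0,0,0,1,0,-0.04,0,0,0,0,1,0,-0.04,0,0,0,0,1,0,-0.04,0,0,0,0,1,0,0,0,0,0,0]'
python3 - <<'E'
from h import *
t=env.grab_frame("top")[:,:,::-1]; s=env.grab_frame("side")[:,:,::-1]
a=cv2.resize(t[140:215,220:380],None,fx=5,fy=5,interpolation=cv2.INTER_CUBIC)[:,:800]
b=cv2.resize(s[150:292,275:375],None,fx=1.58,fy=1.58,interpolation=cv2.INTER_CUBIC)
b=s[160:235,270:378]; b=cv2.resize(s[140:294,260:380],None,fx=1.45,fy=1.45,interpolation=cv2.INTER_CUBIC)
c=np.zeros((600,800,3),np.uint8); c[:375]=a; b=cv2.resize(s[160:230,270:420],(482,225),interpolation=cv2.INTER_CUBIC); c[375:600,:482]=b
cv2.imwrite("pics/fin.png",c)
E
```

```text
clock: 30.3
tool_pos: [0.5549, 0.1445, 0.1301]
eef_rot: [1.0, -0.002, 0.0, -0.0]
ft_force: [-1.5, -0.8, 5.1]
grip_width: 0.66
finger_force: 53.7
clock: 31.0
tool_pos: [0.5543, 0.1446, 0.2765]
eef_rot: [1.0, -0.002, 0.0, -0.0]
ft_force: [-0.1, 0.1, -0.3]
grip_width: 0.895
finger_force: 0.0
clock: 31.9
tool_pos: [0.4129, 0.4249, 0.2738]
eef_rot: [1.0, 0.001, -0.001, -0.001]
ft_force: [-0.9, 0.0, 0.3]
grip_width: 1.002
finger_force: 0.0
```

View pics/fin.png

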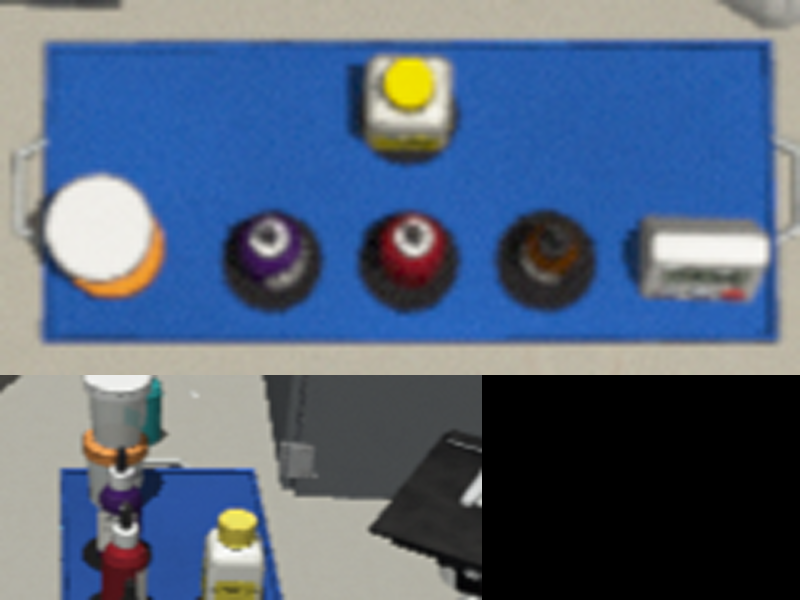

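The stack stands, everything is upright and on its pad: white lid (101,229), yellow cap (410,83), bulbs at (270,236), (413,236) and (551,240). Numeric check before handing in.

```bash
python3 - <<'E'
from h import *
P=pose("top")
for n,a,b,z in [("white",101,229,.130),("yel",410,83,.096),("pur",269,235,.110),("red",413,236,.108),("oil",551,240,.095),("padL orig tray",272,261,.008),("padM",409,261,.008),("padR",546,261,.008)]:
    print(n,np.round(hit(P,(a+.5)/5-.5+220,(b+.5)/5-.5+140,z),4))
E
```

```text
white [0.5548 0.1453]
yel [ 0.6432 -0.0212]
pur [0.5553 0.0555]
red [ 0.5555 -0.0229]
oil [ 0.5558 -0.0991]
padL orig tray [0.5563 0.0572]
padM [ 0.5568 -0.0229]
padR [ 0.5573 -0.1029]
```

```bash
python3 -c "
from bench import env
print(env.close_job())"
```

```text
the job is handed in; nothing more can be done
None
```

The tray is set out as asked and handed in at about 32 s: purple is next to the orange cup, red in the middle, oil next to the timer, yellow on the back pad, and the white-lidded cup is stacked on the orange one. In the last top-camera check everything was upright and within about 2 mm of its target, except the oil dropper, whose bulb read about 4 mm off its pad centre.

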